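# Wind a soap bar up out of its lift mould and weigh it

## Robot

A 6-joint arm with a two-finger parallel gripper is mounted at the origin on the work surface; the furniture and walls round the work are solid. World frame = base frame: x ahead of the robot, y to its left, z up, the work surface at z = 0. Lengths are in m, angles in rad, forces in N, time in s.
With the tool pointing down it reaches from about 0.25 to 0.775 m from the base axis. Payload 4 kg.
Tool frame: the origin (TCP) lies between the finger pads; the fingertips stand 14 mm ahead of it and the grasp point (between the pads) lies 5 mm behind it; z points along the fingers, y is the line along which they close (so a half turn about z gives the same grasp; the last joint's range is limited). The gripper opens to 94 mm and grips with 3 to 60 N. Pads are 16 mm wide; open, the fingers measure 119 mm over their backs; the gripper's body (75 mm by 177 mm) begins 78 mm behind the grasp point.
Start: joints at [1.062, 0.087, 1.371, -0, 1.684, -0.103], TCP at [0.217, 0.505, 0.22] pointing down, gripper open.
Joint ranges: [-3.1, 3.1], [-0.76, 2.03], [0.27, 2.55], [-1.08, 4.22], [0.17, 2.65], [-2.57, 2.57]. Speed limits (rad/s): [2.79, 2.79, 3.14, 3.14, 3.14, 3.14].

## Interface

Orientations are given as [roll, pitch, yaw] about the fixed x, y, z axes, in that order (R = Rz(yaw) Ry(pitch) Rx(roll)).
In Python, from bench import robot, snapshot gives the robot as it stands.
- The arm moves only by the tool carry_out, never from a script. Its argument "motion" is text: rows parted by semicolons, each of 4 numbers parted by spaces: the shift along the tool's x, y, z each as a share of 0.15 m, from -1 to 1, then the turn about the tool's z as a share of 180 degrees, from -1 to 1. A call has exactly 8 rows; each row is the pose to reach, as a shift and turn from the pose commanded when the call began, along the tool's axes at that moment, turning the shorter way round; what a row does not reach only later rows make up. A row lasts 1/10 s, in which the tool goes at most 50 mm and 8.59 degrees, less where a joint would pass 70% of its speed; a pose out of reach is approached as far as the arm can. A call with a number of a shift or a turn outside -1 to 1 is refused whole. A call with a gripper value outside its range is refused whole. "grip" is the opening, from -1 (shut) to 1 (fully open), set as the call begins (left out, the last holds). The fingers move at their own pace and stop on an object; the grip force is fixed at half the most. Time passes only in rows, so rows that repeat a pose let the fingers close, or fill a call up. It gives the time, the measured TCP pose, the force, the opening and the grip force at its end, in the units of the state.
- robot.get_obs(): the state, without advancing time (a new reading comes with each control period).
- snapshot(name): name is "side" or "top"; returns a dict with "image" (480x640x3 uint8, red, green, blue), "fx", "fy", "cx", "cy" (pixels), "distortion" ([k1, k2, p1, p2, k3] as OpenCV has them; the pictures are not rectified), "pose" (4x4, takes a point from camera to world coordinates). Camera axes: x right, y up, looking along -z (the intrinsics and any distortion apply to the point x, -y, -z); pixel columns grow to the right and rows downward; lengths in m; the calibration is good to about 2 mm. A picture is of the moment at which its call begins. There is no depth.
- robot.close_job(): hands the job in; it is judged then, once.
The state is a dict: "time": time; "joint_positions": joint angles; "qvel": joint speeds; "joint_torque": joint torques, N m; "tool_pos": TCP position; "ee_rot": TCP orientation; "wrist_force": force on the tool from outside, world axes, zero at the start; "wrist_torque": the same for the moment, N m; "width": finger opening in m; "finger_force": force on a finger pad.
Only numpy, scipy, OpenCV 4.12 (cv2) and the standard library are available. Lean on these libraries where they do the work, as an engineer would, in place of code of your own. Each camera call takes 0.05 s, during which the arm holds its last target. There are 200 camera calls.

## Task

The bar of soap has set deep in the lift mould. Fit the loose crank right down onto the mould's square shaft and wind it clockwise until the mould's base is all the way up, then lift the bar out and set it down gently, flat in the middle of the little scale's steel pan. Leave the base up and the crank seated on the shaft, and do not disturb the two amber bottles, the metal bottle and the green-lidded jar.

Things in the scene. Friction and masses are not known exactly. Their poses are not given: they have to be found in the camera images.
- lift_mould: (All sizes in mm.) Soap mould fixed on the table: aluminium base 124 (x) by 230 (y), 14 high; at its -y end a white open box, at its +y end a grey gearbox with the square winding shaft. Origin at the middle of its underside, z up. The box is centred at y = -70, 104 by 70 outside, 88 by 54 inside, rim at z = 85. The shaft's axis is at y = +75, its collar (the crank's seat) at z = 70.
- rim_centre (a point): Middle of the mould box's opening, at rim height (z = 85 above the table). Same axes as lift_mould.
- shaft_seat (a point): On the axis of the upright brass square shaft, at the collar on which the crank's underside comes to rest (70 above the table). Axes turn with the shaft: x and y are square to the shaft's 12 mm wide flats. The shaft stands 26 above this point, its top 4 mm tapered to 8 mm square. It turns with about 0.12 N m of friction and stays where it is left.
- lift_plate (a joint): Height of the mould's lifting base above its lowest position, m: 0 at the start (base top 30 above the table, the bar's top 17 below the rim), 0.050 at its upper stop (base top 5 below the rim, the bar stands 33 proud of the rim). Each clockwise turn of the shaft seen from above raises it by 20 mm, so the full way is 2 1/2 turns; it stays where it is left.
- crank: Loose dark steel crank, 0.25 kg, lying flat on its underside with the knob up. Origin on the socket's axis in the plane of the flat underside, z up, x along the arm towards the knob. Hub: a square block 28 by 28 (flats along x and y), 34 high, with a 13.6 mm square socket 30 deep, open below. Arm: 16 wide, 9 thick, at z 0 to 9. Because shaft and socket are square it fits in four headings a quarter turn apart.
- knob_middle (a point): Middle of the crank's red knob, which is 22 to 23 in diameter and upright, from 10 to 50 above the crank's underside, 65 from the hub's axis; this point is 31 above the underside. The knob spins freely on its pin, so a grip on it need not turn with the crank.
- soap_bar: Cream bar of soap with petals pressed in its top, 84 (x) by 50 (y) by 38 (z), edges rounded 4 mm, 0.13 to 0.23 kg, loose. Origin at the middle of its underside. It starts lying on the lifting base, with 2 mm of play all round to the mould's walls, its long side along lift_mould's x.
- scale: Little black scale with a steel pan, 106 (x) by 127 (y) by 19 high, loose, 0.45 kg. Origin at the middle of its underside. Display and buttons on its +y end.
- pan_centre (a point): Middle of the scale's steel pan, on its top face 19 above the table; the pan is 98 (scale's x) by 94 (scale's y).
- bottle_a: Amber bottle with black cap, 45 in diameter, 104 high, near the crank; origin under its middle. To be left alone.
- bottle_b: Amber bottle with black cap, 45 in diameter, 104 high, behind the scale; origin under its middle. To be left alone.
- petal_jar: Glass jar with a green lid, 60 in diameter, 78 high, in front of the mould; origin under its middle. To be left alone.
- oil_bottle: Grey metal bottle with a white cap, 73 in diameter, 136 high, behind the mould; origin under its middle. To be left alone.
Things that resemble listed ones, but are neither listed nor needed, are in the scene too. What is meant by the soap_bar is not pink or yellow, and is the larger of those in its own colour.

How it is judged:
On the way, in this order (a step that is already met when the one before it is completed fails the run):
1. the crank sits fully down on the square shaft, before the base has been raised (horizontal distance between crank and shaft_seat below 0.004 m and z of crank in the frame of shaft_seat below 0.004 m and angle between crank's own z axis and vertical below 0.1 rad and value of joint lift_plate below 0.006 m), for 0.2 s.
2. the base has been wound all the way up (to 4 mm) with the crank on the shaft (value of joint lift_plate above 0.046 m and horizontal distance between crank and shaft_seat below 0.005 m and z of crank in the frame of shaft_seat below 0.01 m), for 0.2 s.
At the end, for the whole second after the job is handed in: The bar lies still, right side up and flat (3 degrees, 3 mm) on the scale's pan with its middle within 15 mm of the pan's middle; the base is up (at least 46 of 50 mm); the crank sits on the shaft (within 4 mm of its seat) (horizontal distance between soap_bar and pan_centre below 0.015 m and z of soap_bar in the frame of pan_centre between -0.003 and 0.003 m and angle between soap_bar's own z axis and vertical below 0.05 rad and linear speed of soap_bar below 0.02 m/s and value of joint lift_plate above 0.046 m and horizontal distance between crank and shaft_seat below 0.004 m and z of crank in the frame of shaft_seat below 0.004 m); the robot touches nothing.
It fails at once if a bottle or the jar is moved by more than 25 mm or tipped over (distance of any of bottle_a, bottle_b, petal_jar, oil_bottle from where it was at the start of the episode above 0.025 m or angle between any of oil_bottle, bottle_a, bottle_b, petal_jar's own z axis and vertical above 0.4 rad).
It fails at once if the bar is dropped or pressed hard on the scale (over 40 N) (contact force between soap_bar and scale above 40 N).
It also fails if it takes over 72 s, if anything falls off the work surface, if the arm or the gripper's body presses on something with over 40 N, if the wrist force passes 120 N, or if a joint passes its speed limit or range.

## Working session

There is one attempt and no reset: what is moved stays moved. The work goes in short steps, Python scripts to look and compute and a tool call to move; the robot and the scene stay as the last step left them, time stands still between calls to the robot, and variables do not carry over. Pictures are saved under pics/ and viewed, at most 11 in all, crops included, and the job is handed in when it is done.

Besides the shell and the picture viewer there is one more tool, called after "Call:" as a command line: name --argument value ..., lists and objects as JSON in quotes. carry_out: Moves the arm, as the interface text tells. Shift numbers are shares of 0.15 m and turn numbers shares of 180 degrees, none past 1 either way. Its arguments: {"type":"object","properties":{"motion":{"type":"string"},"grip":{"type":"number"}},"required":["motion"]}

```bash
mkdir -p pics; cat > h.py <<'E'
import numpy as np, cv2, pickle
from bench import robot, snapshot
def take(name, tag):
    s=snapshot(name); pickle.dump(s,open(f'pics/{tag}.pkl','wb')); cv2.imwrite(f'pics/{tag}.png',s['image'][:,:,::-1]); return s
def load(tag): return pickle.load(open(f'pics/{tag}.pkl','rb'))
def K(s): return np.array([[s['fx'],0,s['cx']],[0,s['fy'],s['cy']],[0,0,1.]])
def ray(s,uv):
    p=cv2.undistortPoints(np.array([[uv]],float),K(s),np.array(s['distortion'],float)).ravel()
    P=np.array(s['pose']); d=P[:3,:3]@np.array([p[0],-p[1],-1]); return P[:3,3],d
def atz(s,uv,z):
    o,d=ray(s,uv); return o+d*(z-o[2])/d[2]
def proj(s,X):
    P=np.array(s['pose']); X=np.atleast_2d(X); c=(X-P[:3,3])@P[:3,:3]; c=c*[1,-1,-1]
    return cv2.projectPoints(c,np.zeros(3),np.zeros(3),K(s),np.array(s['distortion'],float))[0].reshape(-1,2)
E
python3 - <<'E'
from h import *
for n in('side','top'):
    s=take(n,n+'0'); print(s['fx'],s['cx'],s['cy'],s['distortion'],np.round(s['pose'],3).tolist())
o=robot.get_obs(); print({k:np.round(v,3).tolist() for k,v in o.items()})
E
```

```text
513.4778044210702 312.86743782985076 236.07972614342987 [-0.11764793  0.          0.          0.          0.        ] [[0.996, 0.042, -0.076, 0.462], [-0.087, 0.425, -0.901, -1.274], [-0.005, 0.904, 0.427, 0.656], [0.0, 0.0, 0.0, 1.0]]
598.139513347925 323.2386896606061 229.2738727239177 [0.04721689 0.         0.         0.         0.        ] [[0.007, 0.988, -0.156, 0.364], [-1.0, 0.006, -0.003, -0.035], [-0.002, 0.156, 0.988, 1.379], [0.0, 0.0, 0.0, 1.0]]
{'time': 0.1, 'joint_positions': [1.062, 0.088, 1.372, 0.0, 1.684, -0.103], 'qvel': [-0.001, -0.001, -0.002, -0.0, -0.001, 0.001], 'joint_torque': [0.002, -34.125, -30.33, 0.072, 0.03, -0.0], 'tool_pos': [0.217, 0.505, 0.218], 'ee_rot': [-3.14, -0.0, 2.736], 'wrist_force': [0.381, 0.29, -0.641], 'wrist_torque': [-0.006, 0.007, -0.027], 'finger_force': 0.0, 'width': 0.094}
```

View pics/top0.png

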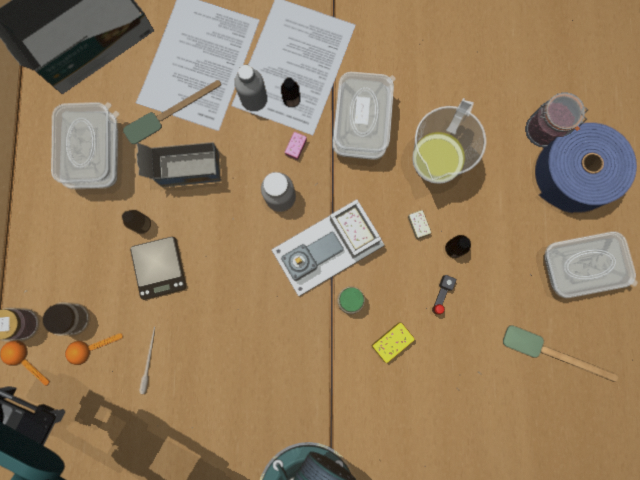

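View pics/side0.png

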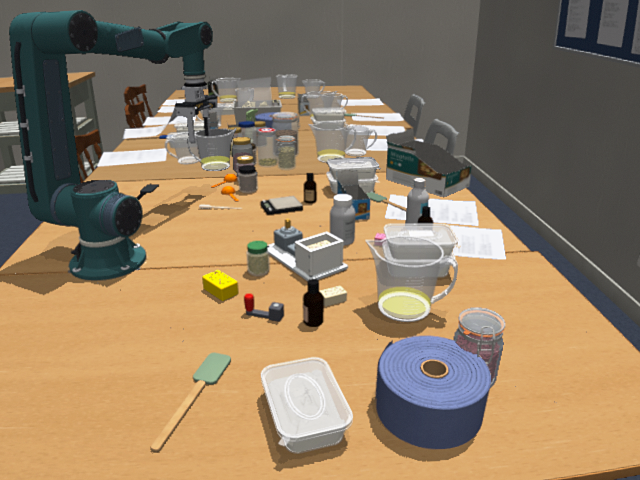

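```bash
python3 - <<'E'
from h import *
t=load('top0')['image'][:,:,::-1]; s=load('side0')['image'][:,:,::-1]
def c(im,x,y,w,h,W,H): return cv2.resize(im[y:y+h,x:x+w],(W,H),interpolation=cv2.INTER_CUBIC)
a=c(t,265,195,125,100,400,320); b=c(t,405,200,70,120,400*70//125,0 or 384)
A=np.zeros((600,800,3),np.uint8)
A[:300,:400]=c(t,265,198,128,96,400,300)     # 3.125
A[:300,400:]=c(t,400,205,128//2*2,96,400,300)[:,:] if False else c(t,400,210,140,105,400,300) # 2.857
A[300:,:400]=c(s,260,205,100,75,400,300) # 4
A[300:,400:]=c(s,235,270,120,90,400,300) #3.33
cv2.imwrite('pics/crop0.png',A)
E
```

```text
(no output)
```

View pics/crop0.png

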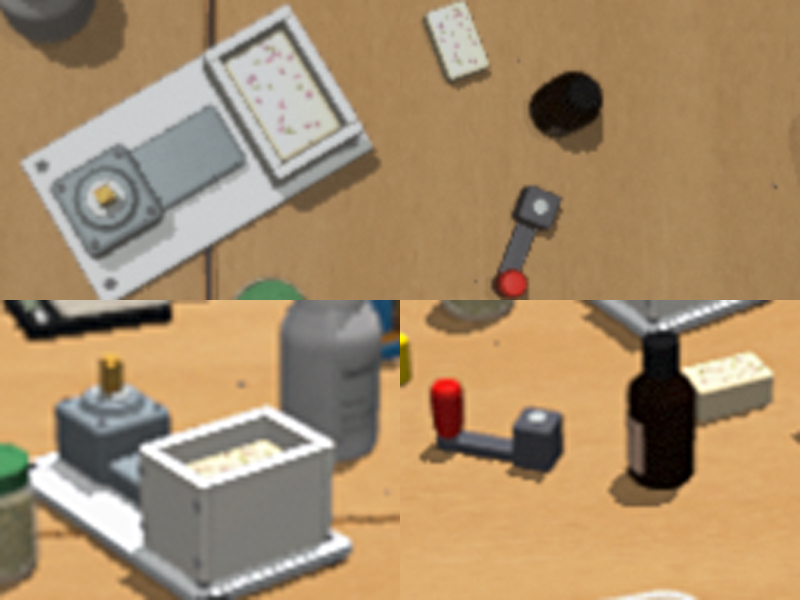

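```bash
cat > fit.py <<'E'
from h import *
from scipy.optimize import least_squares
t=load('top0'); s=load('side0')
T=lambda x,y:(265+x/3.125,198+y/3.125); S=lambda x,y:(260+x/4,205+(y-300)/4)
L=np.array([[52,-35,85],[52,-105,85],[-52,-105,85],[-52,-35,85],[62,115,14],[-62,115,14],[0,75,96]])/1e3
ut=[T(207,52),T(288,5),T(362,130),T(278,182),T(22,162),T(105,300),T(105,194)]
us=[S(268,407),S(333,445),S(205,490),S(140,450),None,None,S(112,361)]
def R(a): return np.array([[np.cos(a),-np.sin(a),0],[np.sin(a),np.cos(a),0],[0,0,1]])
def W(p,L): return L@R(p[2]).T+[p[0],p[1],0]
i=[0,1,2,3,6]
def f(p): return np.r_[(proj(t,W(p,L))-ut).ravel(),(proj(s,W(p,L[i]))-[us[k] for k in i]).ravel()]
r=least_squares(f,[0.4,0,0.5],loss='soft_l1'); m=r.x
print('mould',m,np.degrees(m[2])); print(np.round(f(m).reshape(-1,2),1).tolist()); print('shaft',W(m,np.array([[0,.075,.07]])),'rim',W(m,np.array([[0,-.07,.085]])))
# single views
print('top only',least_squares(lambda p:f(p)[:14],m,loss='soft_l1').x,'side only',least_squares(lambda p:f(p)[14:],m,loss='soft_l1').x)
for n,c in(('top',t),('side',s)):
    hsv=cv2.cvtColor(c['image'],cv2.COLOR_RGB2HSV); mk=((hsv[...,0]<6)|(hsv[...,0]>174))&(hsv[...,1]>180)&(hsv[...,2]>90)
    x0,x1,y0,y1=(425,455,295,325) if n=='top' else (235,265,285,320)
    ys,xs=np.nonzero(mk[y0:y1,x0:x1]); print(n,'red',xs.mean()+x0,ys.mean()+y0,len(xs),xs.min()+x0,xs.max()+x0,ys.min()+y0,ys.max()+y0)
    g=c['image'].astype(int).min(2); x0,x1,y0,y1=(440,457,274,293) if n=='top' else (268,285,300,312)
    w=np.clip(g[y0:y1,x0:x1]-110,0,None); 
    if n=='side': w=np.clip(g[y0:y1,x0:x1]-130,0,None)
    Y,X=np.mgrid[y0:y1,x0:x1]; print('dot',(w*X).sum()/w.sum(),(w*Y).sum()/w.sum(),(w>0).sum())
kt=[(400+(540-400)/2.857,210+206/2.857),(400+(512-400)/2.857,210+284/2.857)]
print('dot top manual',kt, 'side',235+138/3.333,270+115/3.333)
for nm,u,z in(('oil cap',(275,180),.136),('jar lid',(351,300),.078),('b_a cap',(463,243),.104),('b_b cap',(130,215),.104)): print(nm,atz(t,u,z))
g=cv2.cvtColor(t['image'],cv2.COLOR_RGB2HSV); sub=g[225:305,120:195]
mk=((sub[...,1]<70)&(sub[...,2]>120)).astype(np.uint8); n,lab,st,ce=cv2.connectedComponentsWithStats(mk); k=1+np.argmax(st[1:,4]); 
ys,xs=np.nonzero(lab==k); q=cv2.boxPoints(cv2.minAreaRect(np.c_[xs+120,ys+225].astype(np.float32)))
P=np.array([atz(t,c,.019) for c in q]); print('pan',q.tolist(),P.round(3).tolist(),P.mean(0),np.linalg.norm(np.diff(P,axis=0),axis=1))
big=np.hstack([cv2.resize(t['image'][240:280,278:318],(400,400),interpolation=cv2.INTER_CUBIC),cv2.resize(t['image'][267:317,425:475],(400,400),interpolation=cv2.INTER_CUBIC)])
cv2.imwrite('pics/crop1.png',big[:,:,::-1])
E
python3 fit.py
```

```text
mould [ 0.5390758  -0.04347514  0.53715653] 30.776802265326744
[[-0.8, -0.1], [0.6, -0.9], [1.4, -0.7], [0.7, -1.2], [-0.4, -1.0], [0.0, 1.7], [0.1, -0.6], [-0.6, -0.1], [-0.2, -0.4], [-1.5, -0.6], [-1.2, -0.7], [-0.9, -1.1]]
shaft [[0.50069867 0.02096239 0.07      ]] rim [[ 0.57489445 -0.10361684  0.085     ]]
top only [ 0.53781763 -0.04301813  0.53459141] side only [ 0.54072665 -0.04713982  0.54780659]
top red 439.1111111111111 309.031746031746 63 435 443 305 313
dot 448.69925434962715 281.88732394366195 26
side red 248.45454545454547 301.1727272727273 110 244 252 294 310
dot 275.74040632054175 304.510158013544 20
dot top manual [(449.0024501225061, 282.103605180259), (439.2019600980049, 309.4049702485124)] side 276.4041404140414 304.5034503450345
oil cap [0.66624041 0.07197414 0.136     ]
jar lid [ 0.41543209 -0.09238817  0.078     ]
b_a cap [ 0.53774744 -0.33137767  0.104     ]
b_b cap [0.59415675 0.38562755 0.104     ]
pan [[129.15956115722656, 246.3752899169922], [171.6168670654297, 236.12698364257812], [181.1887664794922, 275.78204345703125], [138.73146057128906, 286.0303649902344]] [[0.537, 0.411, 0.019], [0.561, 0.316, 0.019], [0.47, 0.29, 0.019], [0.447, 0.385, 0.019]] [0.50363489 0.35065814 0.019     ] [0.09820194 0.09438354 0.0972108 ]
```

View pics/crop1.png

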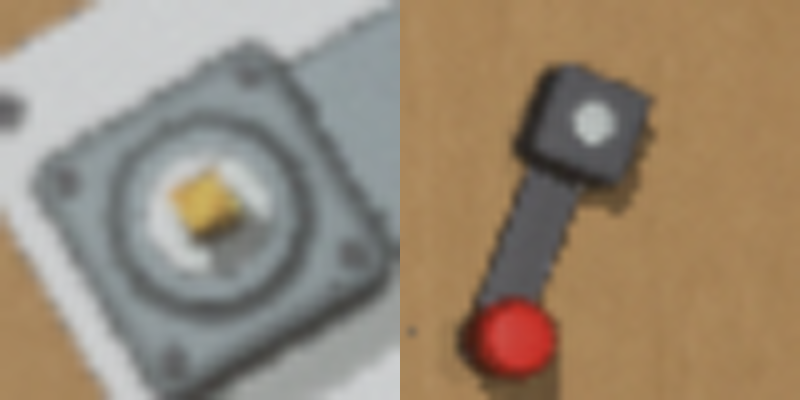

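```bash
cat > fit2.py <<'E'
from h import *
from scipy.optimize import least_squares, minimize
t=load('top0'); s=load('side0')
# crank
def cp(p):
    d=np.array([np.cos(p[2]),np.sin(p[2])])*.065
    H=[p[0],p[1],.034]; 
    return np.r_[proj(t,[H,[p[0]+d[0],p[1]+d[1],.043]]),proj(s,[H,[p[0]+d[0],p[1]+d[1],.031]])]
obs=np.array([[448.8,282.0],[439.1,309.0],[275.9,304.5],[248.5,301.6]])
f=lambda p:(cp(p)-obs).ravel()
r=least_squares(f,[.46,-.3,3]).x; print('crank',r,np.degrees(r[2]),f(r).round(2))
print('top only',least_squares(lambda p:f(p)[:4],r).x,'side',least_squares(lambda p:f(p)[4:],r).x)
# shaft
def hull(p):
    Z=[];
    for z,h in((.070,.006),(.092,.006),(.096,.004)):
        for k in range(4):
            a=p[2]+np.pi/4+k*np.pi/2; Z.append([p[0]+h*1.4142*np.cos(a),p[1]+h*1.4142*np.sin(a),z])
    return np.array(Z)
for n,c,(x0,x1,y0,y1) in(('top',t,(288,308,248,272)),('side',s,(278,298,212,236))):
    im=c['image'][y0:y1,x0:x1].astype(float); w=np.clip((im[...,0]-im[...,2])/np.maximum(im[...,0],1)/.5,0,1); w[w<.3]=0
    print(n,'area',w.sum()); 
    if n=='side': print((w*9).astype(int))
    Y,X=np.mgrid[y0:y1,x0:x1]; print('cent',(w*X).sum()/w.sum(),(w*Y).sum()/w.sum())
    best=[]
    for deg in range(-15,75,3):
        def cost(q):
            u=proj(c,hull([q[0]+.5,q[1]+.02,np.radians(deg)])); k=16
            h=cv2.convexHull(((u-[x0-.5,y0-.5])*k).astype(np.float32)).astype(np.int32)
            m=np.zeros((im.shape[0]*k,im.shape[1]*k),np.float32); cv2.fillConvexPoly(m,h,1)
            m=cv2.resize(m,(im.shape[1],im.shape[0]),interpolation=cv2.INTER_AREA); return ((m-w)**2).sum()
        o=minimize(cost,[0,0],method='Nelder-Mead',options=dict(initial_simplex=[[0,0],[.004,0],[0,.004]],xatol=1e-4)); best.append((round(o.fun,2),deg,(o.x+[.5,.02]).round(4).tolist()))
    print(*[(b[1],b[0]) for b in best]); print(sorted(best)[:2])
E
python3 fit2.py
```

```text
crank [ 0.45943704 -0.31217684  2.76339465] 158.3308507774081 [-0.51 -0.23 -0.11 -0.19 -0.36  0.82 -0.01  0.34]
top only [ 0.4588233  -0.31323801  2.75049244] side [ 0.46025205 -0.30886055  2.79621885]
top area 29.826550168448478
cent 298.1699891740601 260.1510078836838
(-15, np.float64(6.02)) (-12, np.float64(6.02)) (-9, np.float64(5.92)) (-6, np.float64(5.67)) (-3, np.float64(5.42)) (0, np.float64(5.11)) (3, np.float64(5.03)) (6, np.float64(4.81)) (9, np.float64(4.56)) (12, np.float64(4.19)) (15, np.float64(3.83)) (18, np.float64(3.42)) (21, np.float64(3.05)) (24, np.float64(2.71)) (27, np.float64(2.62)) (30, np.float64(2.53)) (33, np.float64(2.67)) (36, np.float64(2.84)) (39, np.float64(3.16)) (42, np.float64(3.46)) (45, np.float64(3.82)) (48, np.float64(4.11)) (51, np.float64(4.52)) (54, np.float64(4.83)) (57, np.float64(5.15)) (60, np.float64(5.35)) (63, np.float64(5.5)) (66, np.float64(5.76)) (69, np.float64(5.9)) (72, np.float64(6.05))
[(np.float64(2.53), 30, [0.5006, 0.0226]), (np.float64(2.62), 27, [0.5006, 0.0229])]
side area 307.0613079111825
[[0 0 3 8 8 8 8 9 8 8 9 9 9 9 
[... 1173 characters left out ...]
, np.float64(248.8)) (3, np.float64(246.91)) (6, np.float64(245.35)) (9, np.float64(244.02)) (12, np.float64(242.88)) (15, np.float64(242.14)) (18, np.float64(240.74)) (21, np.float64(239.17)) (24, np.float64(238.71)) (27, np.float64(237.85)) (30, np.float64(237.75)) (33, np.float64(236.14)) (36, np.float64(236.18)) (39, np.float64(235.99)) (42, np.float64(236.56)) (45, np.float64(236.55)) (48, np.float64(235.88)) (51, np.float64(235.6)) (54, np.float64(237.11)) (57, np.float64(236.93)) (60, np.float64(237.67)) (63, np.float64(239.9)) (66, np.float64(239.54)) (69, np.float64(241.35)) (72, np.float64(241.9))
[(np.float64(235.6), 51, [0.5007, 0.0391]), (np.float64(235.88), 48, [0.498, 0.041])]
```

Call:
carry_out --motion "-0.12 -0.13 0 0; -0.3 -0.33 0 0; -0.5 -0.55 0 0; -0.7 -0.77 0 0; -0.84 -0.92 0 0; -0.91 -1 0 0; -0.91 -1 0 0; -0.91 -1 0 0" --grip 0.2

```text
time: 0.9
tool_pos: [0.2832, 0.3138, 0.2193]
ee_rot: [3.141, -0.001, 2.735]
wrist_force: [0.0, -0.5, -0.6]
width: 0.0565
finger_force: 0.0
```

Call:
carry_out --motion "-0.12 -0.13 0 0; -0.3 -0.33 0 0; -0.5 -0.55 0 0; -0.7 -0.77 0 0; -0.84 -0.92 0 0; -0.91 -1 0 0; -0.91 -1 0 0; -0.91 -1 0 0"

```text
time: 1.7
tool_pos: [0.3495, 0.1229, 0.2193]
ee_rot: [3.141, -0.001, 2.736]
wrist_force: [-0.1, 0.7, 0.6]
width: 0.0566
finger_force: 0.0
```

Call:
carry_out --motion "-0.12 -0.13 0 0; -0.3 -0.33 0 0; -0.5 -0.55 0 0; -0.7 -0.77 0 0; -0.84 -0.92 0 0; -0.91 -1 0 0; -0.91 -1 0 0; -0.91 -1 0 0"

```text
time: 2.5
tool_pos: [0.4159, -0.0683, 0.2193]
ee_rot: [3.141, -0.001, 2.737]
wrist_force: [0.1, -0.3, 0.3]
width: 0.0564
finger_force: 0.0
```

Call:
carry_out --motion "-0.12 -0.13 0 0; -0.3 -0.33 0 0; -0.5 -0.55 0 0; -0.7 -0.77 0 0; -0.84 -0.92 0 0; -0.91 -1 0 0; -0.91 -1 0 0; -0.91 -1 0 0"

```text
time: 3.3
tool_pos: [0.4821, -0.2596, 0.2195]
ee_rot: [3.141, -0.001, 2.738]
wrist_force: [-0.4, 0.1, 0.4]
width: 0.0562
finger_force: 0.0
```

```bash
cat >> h.py <<'E'
def to(p,yaw=None,cur=None):
    o=robot.get_obs(); c=np.array(o['tool_pos']) if cur is None else np.array(cur[:3]); y=o['ee_rot'][2] if cur is None else cur[3]
    d=np.array(p)-c; x=np.array([np.cos(y),np.sin(y)]); v=np.array([np.sin(y),-np.cos(y)])
    dy=0 if yaw is None else (yaw-y+np.pi)%(2*np.pi)-np.pi
    return np.round(np.r_[d[:2]@x/.15,d[:2]@v/.15,-d[2]/.15,-dy/np.pi],3)
E
python3 - <<'E'
from h import *
print(to([.459,-.313,.10],2.752))
E
```

```text
[ 0.001 -0.388  0.797 -0.005]
```

Call:
carry_out --motion "0 -0.15 0.1 0; 0 -0.3 0.3 0; 0 -0.388 0.5 -0.004; 0 -0.388 0.7 -0.004; 0 -0.388 0.8 -0.004; 0 -0.388 0.8 -0.004; 0 -0.388 0.8 -0.004; 0 -0.388 0.8 -0.004"

```text
time: 4.1
tool_pos: [0.4603, -0.3152, 0.1019]
ee_rot: [-3.141, 0.004, 2.749]
wrist_force: [-0.3, -0.5, 1.0]
width: 0.0562
finger_force: 0.0
```

```bash
python3 - <<'E'
from h import *
a=take('top','t1')['image']; b=take('side','s1')['image']
o=robot.get_obs(); print(o['tool_pos'],o['ee_rot'])
A=np.hstack([cv2.resize(a[250:330,405:485],(400,400),interpolation=3 and cv2.INTER_CUBIC),cv2.resize(b[235:335,215:315],(400,400),interpolation=cv2.INTER_CUBIC)])
cv2.imwrite('pics/c1.png',A[:,:,::-1]); print(to([.459,-.313,.021],2.752))
E
```

```text
[ 0.46003167 -0.31533732  0.10152572] [-3.14060544  0.00348211  2.74894013]
[ 0.012  0.012  0.537 -0.001]
```

View pics/c1.png

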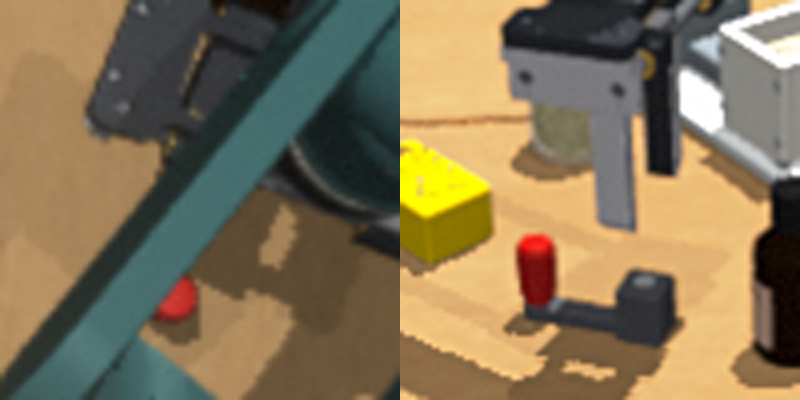

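Call:
carry_out --motion "0.005 0.006 0.1 0; 0.01 0.012 0.22 0; 0.01 0.012 0.34 0; 0.01 0.012 0.45 0; 0.01 0.012 0.51 0; 0.01 0.012 0.535 0; 0.01 0.012 0.535 0; 0.01 0.012 0.535 0"

```text
time: 5.0
tool_pos: [0.4588, -0.3131, 0.02]
ee_rot: [-3.141, 0.001, 2.748]
wrist_force: [0.6, 0.6, -0.8]
width: 0.0564
finger_force: 0.0
```

Call:
carry_out --motion "0 0 0 0; 0 0 0 0; 0 0 0 0; 0 0 0 0; 0 0 0 0; 0 0 0 0; 0 0 0 0; 0 0 0 0" --grip -1

```text
time: 5.8
tool_pos: [0.4586, -0.3125, 0.0195]
ee_rot: [3.141, 0.001, 2.748]
wrist_force: [2.2, 2.1, 1.9]
width: 0.0276
finger_force: 30.0
```

Call:
carry_out --motion "0 0 -0.05 0; 0 0 -0.2 0; 0 0 -0.4 0; 0 0 -0.6 0; 0 0 -0.8 0; 0 0 -0.94 0; 0 0 -0.94 0; 0 0 -0.94 0"

```text
time: 6.6
tool_pos: [0.4578, -0.3127, 0.1594]
ee_rot: [-3.142, -0.001, 2.748]
wrist_force: [-0.5, 0.1, -2.3]
width: 0.0276
finger_force: 30.0
```

```bash
python3 - <<'E'
from h import *
print(to([.5006,.0224,.16],3.67), robot.get_obs()['wrist_force'],robot.get_obs()['tool_pos'])
E
```

```text
[ 0.593  2.173 -0.004 -0.293] [-0.50705092  0.07208496 -2.30717563] [ 0.45777404 -0.31269689  0.15935652]
```

Call:
carry_out --motion "0.03 0.1 0 0; 0.09 0.3 0 0; 0.15 0.5 0 0; 0.21 0.7 0 0; 0.27 0.9 0 0; 0.3 1 0 0; 0.3 1 0 0; 0.3 1 0 0"

```text
time: 7.4
tool_pos: [0.4738, -0.1571, 0.1595]
ee_rot: [-3.141, -0.001, 2.749]
wrist_force: [-0.3, -0.2, -3.0]
width: 0.0278
finger_force: 30.0
```

Call:
carry_out --motion "0.03 0.1 0 -0.04; 0.09 0.3 0 -0.08; 0.15 0.5 0 -0.12; 0.21 0.7 0 -0.16; 0.27 0.9 0 -0.2; 0.293 1 0 -0.24; 0.293 1 0 -0.28; 0.293 1 0 -0.293"

```text
time: 8.2
tool_pos: [0.4914, -0.0024, 0.1599]
ee_rot: [-3.141, -0.001, -2.612]
wrist_force: [0.0, 0.2, -2.8]
width: 0.0277
finger_force: 30.0
```

```bash
python3 - <<'E'
from h import *
print(to([.5006,.0224,.13],3.67))
E
```

```text
[-0.137  0.112  0.199  0.   ]
```

Call:
carry_out --motion "-0.03 0.03 0.05 0; -0.08 0.07 0.1 0; -0.12 0.1 0.15 0; -0.137 0.112 0.2 0; -0.137 0.112 0.2 0; -0.137 0.112 0.2 0; -0.137 0.112 0.2 0; -0.137 0.112 0.2 0"

```text
time: 9.0
tool_pos: [0.5006, 0.0232, 0.1308]
ee_rot: [-3.141, 0.001, -2.615]
wrist_force: [0.8, -0.2, -3.4]
width: 0.0281
finger_force: 30.0
```

```bash
python3 - <<'E'
from h import *
a=take('top','t2'); b=take('side','s2')
o=robot.get_obs(); p=o['tool_pos']; y=o['ee_rot'][2]; print(p,y)
A=np.hstack([cv2.resize(a['image'][225:305,260:340],(400,400),interpolation=cv2.INTER_CUBIC),cv2.resize(b['image'][185:265,250:330],(400,400),interpolation=cv2.INTER_CUBIC)])
cv2.imwrite('pics/c2.png',A[:,:,::-1])
k=[p[0]+.065*np.cos(y),p[1]+.065*np.sin(y)]; u=p[2]-.0195
print('knob pred top',proj(a,[k+[u+.043]]),'side',proj(b,[k+[u+.031]]))
for n,c in(('top',a),('side',b)):
    hsv=cv2.cvtColor(c['image'],cv2.COLOR_RGB2HSV); mk=((hsv[...,0]<6)|(hsv[...,0]>174))&(hsv[...,1]>180)&(hsv[...,2]>90)
    x0,x1,y0,y1=(290,350,255,320) if n=='top' else (235,300,190,260)
    ys,xs=np.nonzero(mk[y0:y1,x0:x1]); print(n,len(xs),xs.mean()+x0 if len(xs) else 0,ys.mean()+y0 if len(ys) else 0)
q=[p[0],p[1]]
print('axis side px at z',[(z,proj(b,[q+[z]]).round(1).tolist()) for z in(.096,u)])
E
```

```text
[0.5005712  0.02319255 0.13070484] -2.6146233872492255
knob pred top [[312.06361243 283.97524053]] side [[265.89020487 208.53368765]]
top 0 0 0
side 92 266.1195652173913 208.51086956521738
axis side px at z [(0.096, [[287.1, 218.8]]), (np.float64(0.11120483596427154), [[286.9, 213.7]])]
```

View pics/c2.png

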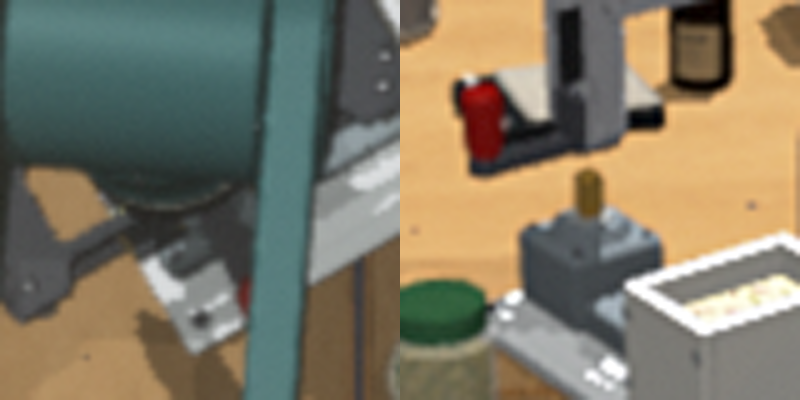

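```bash
python3 - <<'E'
from h import *
b=load('s2'); im=b['image'][216:232,280:296].astype(int); hsv=cv2.cvtColor(b['image'],cv2.COLOR_RGB2HSV)[216:232,280:296]
m=(im[...,0]-im[...,2]); sat=hsv[...,1]
print(sat); print(m)
print(to([.5009,.0225,.110],3.665))
E
```

```text
[[ 93 111 120 123 122 124 125 126 127 125 123 122 123 122 120 121]
 [123 124 128 125 123 125 125 129 125 123 122 120 123 121 118 121]
 [124 123 123 119 120 127 129 135 133 128 123 120 119 120 119 120]
 [121 122 121 119 125 133 153 171 162 143 128 119 117 119 121 120]
 [123 121 121 120 129 144 175 178 182 161 132 125 120 121 121 121]
 [123 122 119 120 131 146 177 174 175 171 140 129 123 122 121 121]
 [124 123 123 125 132 145 172 167 172 166 140 131 124 124 123 122]
 [125 127 126 126 134 150 162 174 170 167 144 132 126 127 125 126]
 [125 128 127 130 135 151 173 172 168 173 144 134 130 128 128 127]
 [129 131 129 129 132 143 177 178 175 179 124 117 123 129 130 129]
 [132 126 111 100  86 103 167 180 187 164  67  44  48  85 122 130]
 [131 111  65  23  14  56 141 181 179 125  33   4  16   9  74 115]
 [100  55  21  19  14  10  63  93  74  42  10   4  16  31  11  48]
 [ 19  32  37  21  17   7  10  15   5  12   9  17  24  32  37  31]
 [ 29  35  28  30  27  22  16  18  25  24  21  26  30  30  34  36]
 [ 25  29  29  25  30  30  26  29  29  30  30  28  27  27  30  30]]
[[ 33  53  75  90  93  90  
[... 375 characters left out ...]
 [111 111 111 114 104  74  64  65  66  63  83 113 113 111 110 109]
 [111 114 113 115 105  76  61  66  66  65  85 113 114 114 111 111]
 [111 113 114 118 105  77  65  66  66  67  85 113 118 114 113 112]
 [114 116 116 118 100  70  66  69  68  68  66  94 108 114 117 115]
 [118 112  97  82  58  48  63  70  74  63  33  33  38  70 109 118]
 [116  82  42  13   7  25  54  71  71  50  19  -2 -12   6  58 100]
 [ 74  26  -8  -8  -6   4  25  38  30  18   6  -3 -11 -21  -7  32]
 [ 10 -12 -13  -8  -7  -3   2   6  -1  -5  -4 -11 -16 -21 -21 -17]
 [-12 -12 -10 -11 -10  -8  -6  -7 -10  -9  -8 -14 -19 -17 -17 -17]
 [ -8 -10 -10  -9 -11 -11 -10 -11 -11 -11 -12 -13 -13 -13 -14 -15]]
[ 0.    -0.005  0.138  0.001]
```

Call:
carry_out --motion "0 -0.005 0.04 0; 0 -0.005 0.08 0; 0 -0.005 0.11 0; 0 -0.005 0.13 0; 0 -0.005 0.15 0; 0 -0.005 0.17 0; 0 -0.005 0.18 0; 0 -0.005 0.18 0"

```text
time: 9.9
tool_pos: [0.5004, 0.0231, 0.1028]
ee_rot: [3.14, -0.0, -2.614]
wrist_force: [-0.1, 1.2, -3.5]
width: 0.0278
finger_force: 30.0
```

Call:
carry_out --motion "0 0 0.02 0; 0 0 0.04 0; 0 0 0.06 0; 0 0 0.07 0; 0 0 0.08 0; 0 0 0.085 0; 0 0 0.088 0; 0 0 0.088 0"

```text
time: 10.7
tool_pos: [0.5005, 0.0232, 0.09]
ee_rot: [3.141, 0.0, -2.614]
wrist_force: [-2.1, 5.1, -0.5]
width: 0.0278
finger_force: 30.0
```

Call:
carry_out --motion "0 0 0.006 0; 0 0 0.01 0; 0 0 0.01 0; 0 0 0.01 0; 0 0 0.01 0; 0 0 0.01 0; 0 0 0.01 0; 0 0 0.01 0"

```text
time: 11.5
tool_pos: [0.5006, 0.0232, 0.0895]
ee_rot: [3.141, 0.0, -2.614]
wrist_force: [-4.6, 4.4, 5.4]
width: 0.0277
finger_force: 30.0
```

Call:
carry_out --motion "0 0 0 0; 0 0 0 0; 0 0 0 0; 0 0 0 0; 0 0 0 0; 0 0 0 0; 0 0 0 0; 0 0 0 0" --grip -0.05

```text
time: 12.3
tool_pos: [0.5007, 0.0227, 0.0885]
ee_rot: [-3.142, 0.0, -2.614]
wrist_force: [0.1, -0.1, -0.3]
width: 0.0449
finger_force: 0.0
```

Call:
carry_out --motion "0 0 -0.15 0; 0 0 -0.4 0; 0 0 -0.4 0; 0.2 0 -0.4 0; 0.433 0 -0.4 0; 0.433 0 -0.4 0; 0.433 0 -0.4 0; 0.433 0 -0.4 0"

```text
time: 13.1
tool_pos: [0.4452, -0.0098, 0.1484]
ee_rot: [3.142, 0.001, -2.614]
wrist_force: [-0.6, -0.8, -0.5]
width: 0.0445
finger_force: 0.0
```

```bash
python3 - <<'E'
from h import *
a=take('top','t3'); b=take('side','s3'); o=robot.get_obs(); p=o['tool_pos']; print(p)
q=[.5006-.0562,.0230-.0327]
hsv=cv2.cvtColor(b['image'],cv2.COLOR_RGB2HSV); mk=((hsv[...,0]<6)|(hsv[...,0]>174))&(hsv[...,1]>180)&(hsv[...,2]>90)
ys,xs=np.nonzero(mk[190:270,235:300]); print(xs.mean()+235,ys.mean()+190,len(xs),ys.min()+190,ys.max()+190); print(proj(b,[q+[.101],q+[.08],q+[.12]]))
A=np.hstack([cv2.resize(a['image'][225:305,260:340],(400,400),interpolation=cv2.INTER_CUBIC),cv2.resize(b['image'][175:255,240:320],(400,400),interpolation=cv2.INTER_CUBIC)])
cv2.imwrite('pics/c3.png',A[:,:,::-1])
E
```

```text
[ 0.44528609 -0.00965443  0.14841516]
266.4512195121951 223.3658536585366 82 217 231
[[266.56590424 222.8098824 ]
 [266.90480168 229.93507286]
 [266.25735655 216.28437836]]
```

View pics/c3.png

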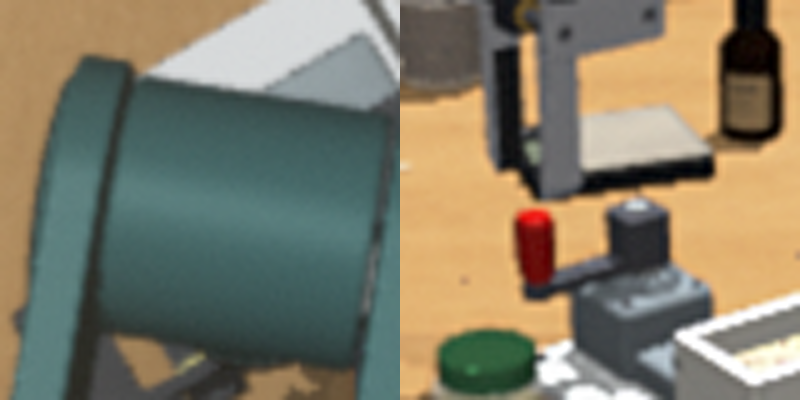

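Call:
carry_out --motion "0 0 0.06 0; 0 0 0.14 0; 0 0 0.23 0; 0 0 0.3 0; 0 0 0.336 0; 0 0 0.336 0; 0 0 0.336 0; 0 0 0.336 0"

```text
time: 14.0
tool_pos: [0.4451, -0.0101, 0.0988]
ee_rot: [-3.141, 0.001, -2.614]
wrist_force: [0.2, 0.5, 0.4]
width: 0.0444
finger_force: 0.0
```

Call:
carry_out --motion "0 0 0 0; 0 0 0 0; 0 0 0 0; 0 0 0 0; 0 0 0 0; 0 0 0 0; 0 0 0 0; 0 0 0 0" --grip -1

```text
time: 14.8
tool_pos: [0.4447, -0.01, 0.0983]
ee_rot: [-3.141, 0.0, -2.614]
wrist_force: [-0.4, 0.9, 1.5]
width: 0.0213
finger_force: 30.0
```

```bash
python3 - <<'E'
from h import *
o=robot.get_obs(); p=np.array(o['tool_pos']); y=o['ee_rot'][2]; print(p,y,p[:2]-[.5006,.0230],np.hypot(*(p[:2]-[.5006,.0230])),o['width'])
# clockwise circle in tool axes, start at angle 0 (tool +x from axis); tool y = right-handed with z down, so clockwise from above = + about tool z
for b0 in range(0,1080,160):
    print(b0,'; '.join('%.3f %.3f'%(.4333*(np.cos(np.radians(b))-np.cos(np.radians(b0))),.4333*(np.sin(np.radians(b))-np.sin(np.radians(b0)))) for b in range(b0+20,b0+161,20)))
E
```

```text
[ 0.44474763 -0.00997794  0.09825891] -2.6143327638176324 [-0.05585237 -0.03297794] 0.0648616331228009 0.021300182071795282
0 -0.026 0.148; -0.101 0.279; -0.217 0.375; -0.358 0.427; -0.509 0.427; -0.650 0.375; -0.765 0.279; -0.840 0.148
160 -0.026 -0.148; -0.000 -0.296; 0.075 -0.427; 0.191 -0.523; 0.332 -0.575; 0.482 -0.575; 0.624 -0.523; 0.739 -0.427
320 0.075 0.130; 0.101 0.279; 0.075 0.427; 0.000 0.557; -0.115 0.654; -0.257 0.705; -0.407 0.705; -0.549 0.654
480 -0.115 -0.097; -0.191 -0.227; -0.217 -0.375; -0.191 -0.523; -0.115 -0.654; -0.000 -0.750; 0.141 -0.802; 0.292 -0.802
640 0.141 0.051; 0.257 0.148; 0.332 0.279; 0.358 0.427; 0.332 0.575; 0.257 0.705; 0.141 0.802; 0.000 0.853
800 -0.150 0.000; -0.292 -0.051; -0.407 -0.148; -0.482 -0.279; -0.509 -0.427; -0.482 -0.575; -0.407 -0.705; -0.292 -0.802
960 0.141 -0.051; 0.292 -0.051; 0.433 -0.000; 0.549 0.097; 0.624 0.227; 0.650 0.375; 0.624 0.523; 0.549 0.654
```

Call:
carry_out --motion "-0.006 0.075 0 0; -0.026 0.148 0 0; -0.101 0.279 0 0; -0.217 0.375 0 0; -0.358 0.427 0 0; -0.509 0.427 0 0; -0.65 0.375 0 0; -0.765 0.279 0 0"

```text
time: 15.6
tool_pos: [0.5224, 0.0863, 0.0994]
ee_rot: [3.14, -0.0, -2.611]
wrist_force: [-3.1, -2.6, 5.3]
width: 0.0215
finger_force: 30.0
```

```bash
python3 - <<'E'
from h import *
o=robot.get_obs(); p=np.array(o['tool_pos']); d=p[:2]-[.5006,.0230]; print(d,np.hypot(*d),(210.2-np.degrees(np.arctan2(d[1],d[0])))%360,o['wrist_force'],p[2],o['width'])
E
```

```text
[0.02180961 0.06331681] 0.06696773811987229 139.20637924001917 [-3.12068532 -2.59895746  5.31468865] 0.0993969492196147 0.02149326830100729
```

```bash
python3 - <<'E'
import numpy as np
for b0 in (140,300,460,620,780):
    print(b0,'; '.join('%.3f %.3f 0 0'%(.4333*(np.cos(np.radians(b))-np.cos(np.radians(b0))),.4333*(np.sin(np.radians(b))-np.sin(np.radians(b0)))) for b in [min(x,884) for x in range(b0+20,b0+161,20)]))
E
```

```text
140 -0.075 -0.130 0 0; -0.101 -0.279 0 0; -0.075 -0.427 0 0; -0.000 -0.557 0 0; 0.115 -0.654 0 0; 0.257 -0.705 0 0; 0.407 -0.705 0 0; 0.549 -0.654 0 0
300 0.115 0.097 0 0; 0.191 0.227 0 0; 0.217 0.375 0 0; 0.191 0.523 0 0; 0.115 0.654 0 0; -0.000 0.750 0 0; -0.141 0.802 0 0; -0.292 0.802 0 0
460 -0.141 -0.051 0 0; -0.257 -0.148 0 0; -0.332 -0.279 0 0; -0.358 -0.427 0 0; -0.332 -0.575 0 0; -0.257 -0.705 0 0; -0.141 -0.802 0 0; -0.000 -0.853 0 0
620 0.150 -0.000 0 0; 0.292 0.051 0 0; 0.407 0.148 0 0; 0.482 0.279 0 0; 0.509 0.427 0 0; 0.482 0.575 0 0; 0.407 0.705 0 0; 0.292 0.802 0 0
780 -0.141 0.051 0 0; -0.292 0.051 0 0; -0.433 -0.000 0 0; -0.549 -0.097 0 0; -0.624 -0.227 0 0; -0.633 -0.256 0 0; -0.633 -0.256 0 0; -0.633 -0.256 0 0
```

Call:
carry_out --motion "-0.075 -0.13 0 0; -0.101 -0.279 0 0; -0.075 -0.427 0 0; 0 -0.557 0 0; 0.115 -0.654 0 0; 0.257 -0.705 0 0; 0.407 -0.705 0 0; 0.549 -0.654 0 0"

```text
time: 16.4
tool_pos: [0.5017, -0.0406, 0.0994]
ee_rot: [3.14, 0.005, -2.615]
wrist_force: [2.0, 5.8, 3.8]
width: 0.0216
finger_force: 30.0
```

Call:
carry_out --motion "0.115 0.097 0 0; 0.191 0.227 0 0; 0.217 0.375 0 0; 0.191 0.523 0 0; 0.115 0.654 0 0; 0 0.75 0 0; -0.141 0.802 0 0; -0.292 0.802 0 0"

```text
time: 17.2
tool_pos: [0.4775, 0.0854, 0.0992]
ee_rot: [-3.141, -0.001, -2.612]
wrist_force: [-1.1, -4.9, 3.8]
width: 0.0212
finger_force: 30.0
```

```bash
python3 - <<'E'
from h import *
o=robot.get_obs(); p=np.array(o['tool_pos']); d=p[:2]-[.5006,.0230]; print(d,np.hypot(*d),(210.2-np.degrees(np.arctan2(d[1],d[0])))%360+360,o['wrist_force'],p[2],o['width'])
b=take('side','s4'); cv2.imwrite('pics/c4.png',cv2.resize(b['image'][175:285,240:380],(800,600),interpolation=cv2.INTER_CUBIC)[:,:,::-1])
E
```

```text
[-0.02308992  0.06238588] 0.06652174480499212 459.88975512391335 [-1.13300244 -4.88637969  3.7947828 ] 0.09917573843206243 0.021241003130899404
```

View pics/c4.png

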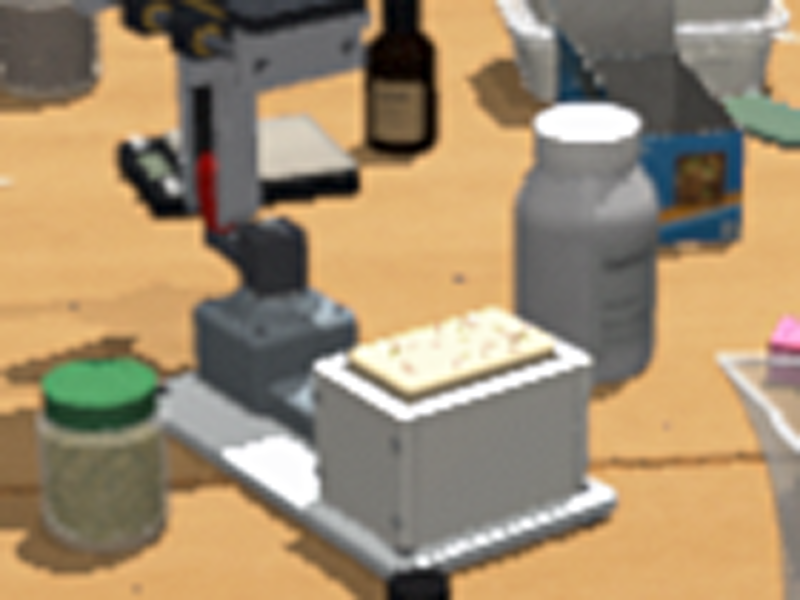

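The bar has risen above the rim (about 325–375 rows in the crop), crank still seated. Continue.

Call:
carry_out --motion "-0.141 -0.051 0 0; -0.257 -0.148 0 0; -0.332 -0.279 0 0; -0.358 -0.427 0 0; -0.332 -0.575 0 0; -0.257 -0.705 0 0; -0.141 -0.802 0 0; 0 -0.853 0 0"

```text
time: 18.05
tool_pos: [0.543, -0.0256, 0.0993]
ee_rot: [3.139, 0.004, -2.614]
wrist_force: [-2.0, 5.2, 5.0]
width: 0.0214
finger_force: 30.0
```

Call:
carry_out --motion "0.15 0 0 0; 0.292 0.051 0 0; 0.407 0.148 0 0; 0.482 0.279 0 0; 0.509 0.427 0 0; 0.482 0.575 0 0; 0.407 0.705 0 0; 0.292 0.802 0 0"

```text
time: 18.85
tool_pos: [0.4439, 0.0555, 0.0993]
ee_rot: [-3.139, 0.002, -2.614]
wrist_force: [3.5, -5.2, 2.3]
width: 0.0214
finger_force: 30.0
```

Call:
carry_out --motion "-0.141 0.051 0 0; -0.292 0.051 0 0; -0.433 0 0 0; -0.549 -0.097 0 0; -0.6 -0.165 0 0; -0.624 -0.227 0 0; -0.633 -0.256 0 0; -0.633 -0.256 0 0"

```text
time: 19.65
tool_pos: [0.5467, 0.0714, 0.0994]
ee_rot: [3.14, 0.005, -2.614]
wrist_force: [4.4, 4.9, 5.2]
width: 0.0214
finger_force: 30.0
```

```bash
python3 - <<'E'
from h import *
o=robot.get_obs(); p=np.array(o['tool_pos']); d=p[:2]-[.5006,.0230]; print(p,d,np.hypot(*d),(210.2-np.degrees(np.arctan2(d[1],d[0])))%360+720,o['wrist_force'],o['width'])
E
```

```text
[0.5466839  0.07141877 0.09939843] [0.0460839  0.04841877] 0.06684387185999688 883.7846863130542 [4.35534461 4.87134661 5.16025076] 0.02144373147049204
```

Call:
carry_out --motion "0 0 0 0; 0 0 0 0; 0 0 0 0; 0 0 0 0; 0 0 0 0; 0 0 0 0; 0 0 0 0; 0 0 0 0" --grip -0.05

```text
time: 20.45
tool_pos: [0.5456, 0.0696, 0.0982]
ee_rot: [3.142, 0.0, -2.614]
wrist_force: [-0.1, -0.9, -0.0]
width: 0.0446
finger_force: 0.0
```

Call:
carry_out --motion "0 0 -0.06 0; 0 0 -0.15 0; 0 0 -0.3 0; 0 0 -0.5 0; 0 0 -0.7 0; 0 0 -0.7 0; 0 0 -0.7 0; 0 0 -0.7 0"

```text
time: 21.25
tool_pos: [0.545, 0.0697, 0.2022]
ee_rot: [3.141, -0.001, -2.614]
wrist_force: [0.6, 0.7, -0.3]
width: 0.0447
finger_force: 0.0
```

```bash
python3 - <<'E'
from h import *
b=take('side','s5'); cv2.imwrite('pics/c5.png',cv2.resize(b['image'][175:285,240:380],(800,600),interpolation=cv2.INTER_CUBIC)[:,:,::-1])
m=np.array([.5380,-.0428,.5350]); ax=np.array([.5006,.0230]); 
for yaw in (.525,.535,.545): print(yaw, ax+.145*np.array([np.sin(yaw),-np.cos(yaw)]))
rim=ax+.145*np.array([np.sin(.535),-np.cos(.535)])
print(to([*rim,.18],.535), to([*rim,.18],.535-np.pi))
for z in(.080,.118): print([proj(b,[[*(rim+np.array([[np.cos(.535),-np.sin(.535)],[np.sin(.535),np.cos(.535)]])@[sx*.042,sy*.025]),z]]).round(1).tolist() for sx,sy in((-1,1),(1,1),(1,-1),(-1,-1))])
E
```

```text
0.525 [ 0.57327589 -0.10247197]
0.535 [ 0.57452695 -0.10173895]
0.545 [ 0.57577062 -0.10099346]
[ 0.404 -1.087  0.144  0.998] [ 0.404 -1.087  0.144 -0.002]
[[[299.1, 243.6]], [[325.5, 235.3]], [[337.2, 242.0]], [[310.5, 250.8]]]
[[[298.8, 230.0]], [[325.6, 222.1]], [[337.5, 228.5]], [[310.4, 236.9]]]
```

View pics/c5.png

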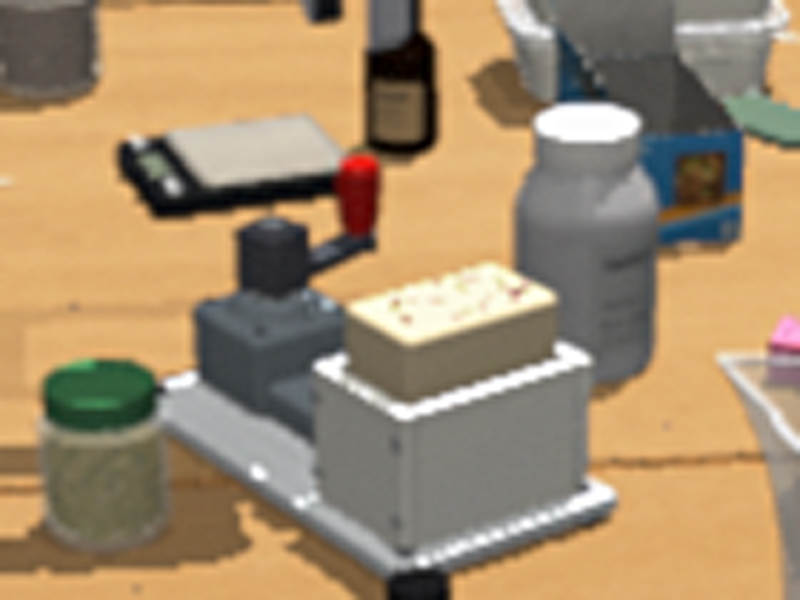

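Call:
carry_out --motion "0.05 -0.15 0 0; 0.14 -0.38 0 0; 0.24 -0.64 0 0; 0.33 -0.88 0 0; 0.404 -1 0 0; 0.404 -1 0 0; 0.404 -1 0 0; 0.404 -1 0 0" --grip 0.7

```text
time: 22.1
tool_pos: [0.5684, -0.0893, 0.2025]
ee_rot: [3.14, -0.001, -2.613]
wrist_force: [-0.1, -0.5, -0.5]
width: 0.0795
finger_force: 0.0
```

```bash
python3 - <<'E'
from h import *
print(to([.575,-.1015,.1025],.537-np.pi))
E
```

```text
[ 0.003 -0.092  0.666 -0.003]
```

Call:
carry_out --motion "0 -0.092 0.08 0; 0 -0.092 0.2 0; 0 -0.092 0.34 0; 0 -0.092 0.48 0; 0 -0.092 0.58 0; 0 -0.092 0.64 0; 0 -0.092 0.66 0; 0 -0.092 0.66 0"

```text
time: 22.9
tool_pos: [0.5758, -0.1024, 0.1041]
ee_rot: [-3.142, 0.0, -2.614]
wrist_force: [0.2, 0.8, 0.1]
width: 0.08
finger_force: 0.0
```

Call:
carry_out --motion "0 0 0 0; 0 0 0 0; 0 0 0 0; 0 0 0 0; 0 0 0 0; 0 0 0 0; 0 0 0 0; 0 0 0 0" --grip -1

```text
time: 23.7
tool_pos: [0.5757, -0.102, 0.1047]
ee_rot: [3.141, 0.001, -2.614]
wrist_force: [-1.4, 2.9, 3.4]
width: 0.0498
finger_force: 30.0
```

Call:
carry_out --motion "0 0 -0.03 0; 0 0 -0.1 0; 0 0 -0.22 0; 0 0 -0.36 0; 0 0 -0.5 0; 0 0 -0.6 0; 0 0 -0.65 0; 0 0 -0.65 0"

```text
time: 24.5
tool_pos: [0.5762, -0.1027, 0.2029]
ee_rot: [-3.14, 0.002, -2.615]
wrist_force: [0.5, 0.5, -1.0]
width: 0.0501
finger_force: 30.0
```

```bash
python3 - <<'E'
from h import *
o=robot.get_obs(); print(o['tool_pos'],o['wrist_force'],o['width'])
b=take('side','s6'); cv2.imwrite('pics/c6.png',cv2.resize(b['image'][165:275,240:380],(800,600),interpolation=cv2.INTER_CUBIC)[:,:,::-1])
p=o['tool_pos'];y=o['ee_rot'][2]
for h in(.022,.026,.030): print(h,[proj(b,[[p[0]+sx*.042*np.cos(y)-sy*.025*np.sin(y),p[1]+sx*.042*np.sin(y)+sy*.025*np.cos(y),p[2]-h]]).round(1)[0].tolist() for sx,sy in((-1,1),(1,1),(1,-1),(-1,-1))])
print(to([.5036,.3507,.2],-2.894))
E
```

```text
[ 0.57624851 -0.10272121  0.20288119] [ 0.50220443  0.50759817 -1.04680627] 0.05006254220273841
0.022 [[338.6, 205.5], [310.8, 213.2], [299.1, 206.9], [326.6, 199.6]]
0.026 [[338.6, 207.0], [310.8, 214.8], [299.2, 208.4], [326.5, 201.1]]
0.03 [[338.5, 208.5], [310.8, 216.3], [299.2, 209.9], [326.5, 202.5]]
[-1.104  2.853  0.01   0.089]
```

View pics/c6.png

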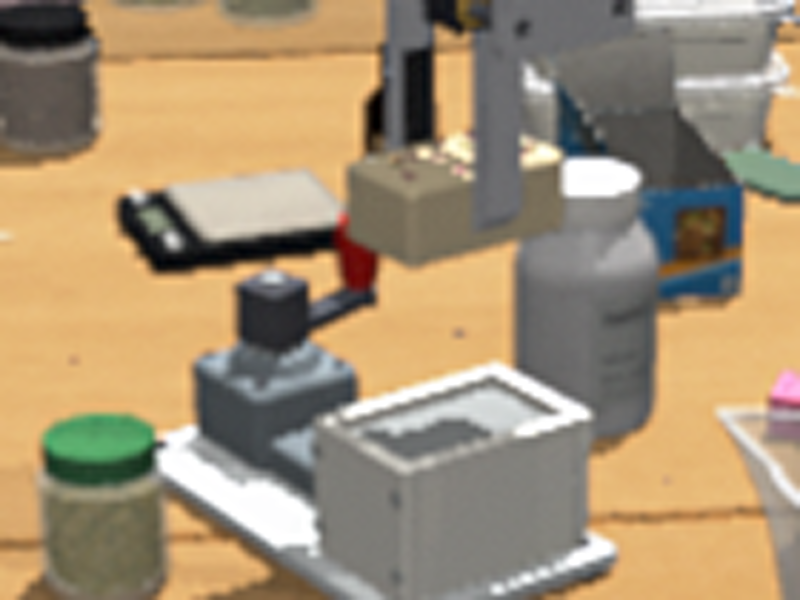

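Call:
carry_out --motion "-0.03 0.08 0 0; -0.1 0.25 0 0; -0.18 0.46 0 0; -0.26 0.67 0 0; -0.33 0.86 0 0; -0.368 0.951 0 0; -0.368 0.951 0 0; -0.368 0.951 0 0"

```text
time: 25.35
tool_pos: [0.5515, 0.0482, 0.2011]
ee_rot: [-3.141, -0.001, -2.614]
wrist_force: [0.7, 0.5, -0.7]
width: 0.0499
finger_force: 30.0
```

Call:
carry_out --motion "-0.03 0.08 0 0; -0.1 0.25 0 0; -0.18 0.46 0 0; -0.26 0.67 0 0; -0.33 0.86 0 0; -0.368 0.951 0 0; -0.368 0.951 0 0; -0.368 0.951 0 0"

```text
time: 26.15
tool_pos: [0.5278, 0.1987, 0.2015]
ee_rot: [-3.141, -0.001, -2.615]
wrist_force: [0.3, 0.4, -1.8]
width: 0.0497
finger_force: 30.0
```

Call:
carry_out --motion "-0.03 0.08 0 0.01; -0.1 0.25 0 0.03; -0.18 0.46 0 0.05; -0.26 0.67 0 0.07; -0.33 0.86 0 0.089; -0.368 0.951 0 0.089; -0.368 0.951 0 0.089; -0.368 0.951 0 0.089"

```text
time: 26.95
tool_pos: [0.5041, 0.3492, 0.2015]
ee_rot: [-3.14, -0.0, -2.894]
wrist_force: [0.8, -0.2, -1.4]
width: 0.0497
finger_force: 30.0
```

```bash
python3 - <<'E'
from h import *
print(robot.get_obs()['tool_pos'],to([.5036,.3507,.06],-2.894))
b=take('side','s7'); cv2.imwrite('pics/c7.png',cv2.resize(b['image'][125:245,220:380],(800,600),interpolation=cv2.INTER_CUBIC)[:,:,::-1])
E
```

```text
[0.50411101 0.34922514 0.20151113] [ 0.001  0.01   0.943 -0.   ]
```

Call:
carry_out --motion "0 0.01 0.1 0; 0 0.01 0.27 0; 0 0.01 0.46 0; 0 0.01 0.65 0; 0 0.01 0.8 0; 0 0.01 0.9 0; 0 0.01 0.94 0; 0 0.01 0.94 0"

```text
time: 27.8
tool_pos: [0.5028, 0.3516, 0.0597]
ee_rot: [-3.141, -0.002, -2.894]
wrist_force: [-1.5, 0.1, -0.4]
width: 0.0502
finger_force: 30.0
```

Call:
carry_out --motion "0 0 0.02 0; 0 0 0.035 0; 0 0 0.05 0; 0 0 0.06 0; 0 0 0.07 0; 0 0 0.08 0; 0 0 0.08 0; 0 0 0.08 0"

```text
time: 28.6
tool_pos: [0.503, 0.3522, 0.0486]
ee_rot: [3.142, -0.0, -2.894]
wrist_force: [0.4, -0.5, -0.9]
width: 0.0498
finger_force: 30.0
```

Slow steps of ~0.4 mm until contact.

Call:
carry_out --motion "0 0 0.003 0; 0 0 0.006 0; 0 0 0.009 0; 0 0 0.012 0; 0 0 0.015 0; 0 0 0.017 0; 0 0 0.017 0; 0 0 0.017 0"

```text
time: 29.4
tool_pos: [0.5031, 0.3522, 0.0461]
ee_rot: [3.142, 0.0, -2.894]
wrist_force: [0.0, -0.0, -0.7]
width: 0.0499
finger_force: 30.0
```

Call:
carry_out --motion "0 0 0.002 0; 0 0 0.003 0; 0 0 0.004 0; 0 0 0.005 0; 0 0 0.006 0; 0 0 0.007 0; 0 0 0.007 0; 0 0 0.007 0"

```text
time: 30.2
tool_pos: [0.5031, 0.3522, 0.045]
ee_rot: [3.142, -0.0, -2.894]
wrist_force: [-0.3, 1.2, -1.1]
width: 0.0497
finger_force: 30.0
```

Call:
carry_out --motion "0 0 0.002 0; 0 0 0.003 0; 0 0 0.004 0; 0 0 0.005 0; 0 0 0.006 0; 0 0 0.007 0; 0 0 0.007 0; 0 0 0.007 0"

```text
time: 31.0
tool_pos: [0.5031, 0.3522, 0.0444]
ee_rot: [3.142, 0.0, -2.894]
wrist_force: [-1.3, -1.2, 2.4]
width: 0.0495
finger_force: 30.0
```

Call:
carry_out --motion "0 0 0 0; 0 0 0 0; 0 0 0 0; 0 0 0 0; 0 0 0 0; 0 0 0 0; 0 0 0 0; 0 0 0 0" --grip 0.5

```text
time: 31.8
tool_pos: [0.5031, 0.3522, 0.044]
ee_rot: [3.142, 0.0, -2.894]
wrist_force: [-0.1, -0.7, 0.1]
width: 0.0706
finger_force: 0.0
```

Call:
carry_out --motion "0 0 -0.05 0; 0 0 -0.15 0; 0 0 -0.3 0; 0 0 -0.5 0; 0 0 -0.75 0; 0 0 -0.95 0; 0 0 -1 0; 0 0 -1 0"

```text
time: 32.6
tool_pos: [0.5039, 0.3527, 0.1966]
ee_rot: [3.14, 0.005, -2.894]
wrist_force: [-0.7, -0.1, -0.1]
width: 0.0704
finger_force: 0.0
```

Call:
carry_out --motion "0 -0.2 0 0; 0 -0.4 0 0; 0 -0.6 0 0; 0 -0.8 0 0; 0 -1 0 0; 0 -1 0 0; 0 -1 0 0; 0 -1 0 0"

```text
time: 33.4
tool_pos: [0.5391, 0.2075, 0.1927]
ee_rot: [3.141, -0.002, -2.893]
wrist_force: [-0.1, -0.7, -0.6]
width: 0.0705
finger_force: 0.0
```

```bash
python3 - <<'E'
from h import *
print(robot.get_obs()['tool_pos'])
a=take('top','t8'); b=take('side','s8')
A=np.hstack([cv2.resize(a['image'][215:315,110:210],(400,400),interpolation=cv2.INTER_CUBIC),cv2.resize(b['image'][150:250,240:340],(400,400),interpolation=cv2.INTER_CUBIC)])
cv2.imwrite('pics/c8.png',A[:,:,::-1]); print(proj(a,[[.5036,.3507,.057]]),proj(b,[[.5036,.3507,.057]]))
E
```

```text
[0.539109   0.20752395 0.1926985 ]
[[150.3905933  259.19567442]] [[284.25735171 190.96401583]]
```

View pics/c8.png

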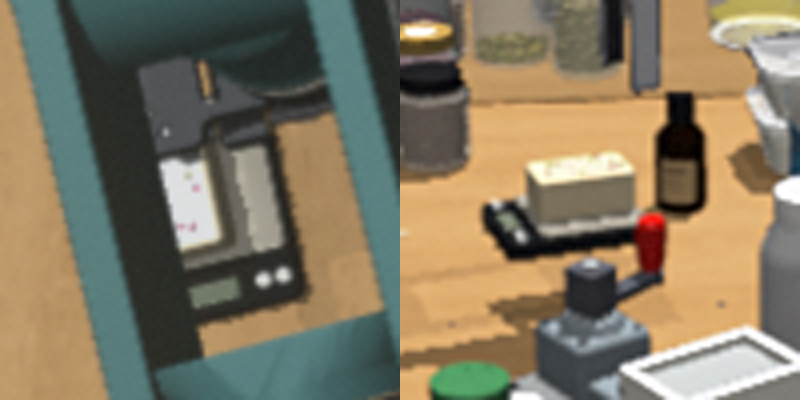

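```bash
python3 -c "
from bench import robot
print(robot.close_job())"
```

```text
the job is handed in; nothing more can be done
None
```

I handed the job in at about 33 s of the 72 s allowed, and no verdict came back. The last pictures show the crank seated on the shaft, the base wound up and the bar flat near the middle of the pan; I saw no bottle or jar disturbed.

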